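# Click the photometer's filter lever to its third detent and take a reading

### The job

The orange filter lever on top of the photometer is parked at the end of its slot. Without gripping it, gently push it with the fingertips along the slot, counting the clicks, and leave it resting in the third click, never running past that one; only then press the green button right down and let it come back up. Leave the vial, the bottle and the beaker beside the instrument where they stand.

Things in the scene. Friction and masses are not known exactly. Their poses are not given: they have to be found in the camera images.
- photometer: White instrument fixed to the bench, 200 x 230 x 80 mm (x, y, z). Origin: centre of its underside, z up, -x its front (roughly towards the robot). Flat top 80 mm above the bench with a flat display, a flat black disc and white ticks (all under 6 mm high). The lever's slot runs along y at x = +35 mm, from y = -40 (parked) to +40 mm; the button is at x = -60, y = -60 mm.
- filter_lever: Orange upright lever tab on the slide, 26 mm wide (photometer x), 14 mm thick (photometer y, the way it slides), its orange part from 8 to 42 mm above the instrument's top. Origin at the foot of the lever in the slot, at the level of the instrument's top; axes parallel to the photometer's.
- lever_top (a point): Centre of the lever's top face, 42 mm above the instrument's top (122 mm above the bench).
- filter_slide (a joint): Lever travel along the photometer's +y, in m: 0 parked at the end stop (the start), 0.080 the other stop. Sprung clicks every 16 mm, beside the ticks: first 0.016, second 0.032, third 0.048, then 0.064, 0.080. It takes 4 to 7 N to push out of a click; half-way to the next (8 mm on) it snaps forward into that one, away from the finger, and stays.
- read_button (a joint): Travel of the round green spring button, in m: 0 up, 0.006 fully down (takes about 4.5 N); springs back when let go.
- read_button_top (a point): Centre of the top face of the green button (28 mm across), which is pressed straight down. It stands on a low black housing on the instrument's top.
- vial_mid (a point): Bystander: amber vial, 24 mm across and 62 mm tall, standing 30 mm deep in one hole of a low wooden block (75 x 150 x 40 mm, on an 88 x 165 mm foot, heavy) beside the instrument. This point is half-way up the vial.
- reagent_mid (a point): Bystander: white bottle with red cap, 52 mm across and 110 mm tall, loose on the bench. This point is half-way up.
- beaker_mid (a point): Bystander: empty glass beaker, 60 mm across and 75 mm tall, loose on the bench. This point is half-way up.

How it is judged:
By the outcome, as a careful person would: the job done as asked, in the order asked, and still so for the second after the job is handed in, with the robot touching nothing.
It also fails if it takes over 53 s, if anything falls off the work surface, if the arm or the gripper's body presses on something with over 40 N, if the wrist force passes 120 N, or if a joint passes its speed limit or range.

### The arm

A 6-joint arm with a two-finger parallel gripper is mounted at the origin on the work surface. World frame = base frame: x ahead of the robot, y to its left, z up, the work surface at z = 0. Lengths are in m, angles in rad, forces in N, time in s.
With the tool pointing down it reaches from about 0.375 to 0.975 m from the base axis. Payload 3.8 kg.
Tool frame: the origin (TCP) lies on the centre line of the jaws, within the pads' length; the fingertips stand 22 mm ahead of it and the grasp point (between the pads) lies 3 mm ahead of it; z points along the fingers, y is the direction in which the jaws open and shut (so a half turn about z gives the same grasp; the last joint's range is limited). The gripper opens to 85 mm and grips with 20 to 120 N. Pads are 22 mm wide; open, the fingers measure 114 mm over their backs; the gripper's body (76 mm by 85 mm) begins 54 mm behind the grasp point. The pads swing forward as they close: fully open they stand 13 mm farther back than shut.
Start: joints at [-1.138, 0.264, 1.604, -0, 1.274, -0.037], TCP at [0.306, -0.602, 0.253] pointing down, gripper open.
Joint ranges: [-2.63, 2.63], [-0.94, 2.18], [0.31, 2.57], [-1.31, 4.45], [0, 2.66], [-2.55, 2.55]. Speed limits (rad/s): [2.57, 2.57, 3.14, 3.14, 3.14, 3.14].

### API

Orientations are given as a rotation vector (axis times angle).
In Python, from rig import env gives the robot as it stands.
- The arm moves only by the tool move_arm, never from a script. Its argument "motion" is a list of rows, each a list of 3 entries, a list of its own where there are three numbers: the shift along the tool's x, y, z in cm, then the turn, a rotation vector about the tool's x, y, z in rad, then the closure, from 0 (fully open) to 1 (shut). A call has 1 to 8 rows; each row shifts and turns the commanded pose from where the row before left it, along the tool's axes as they then stand; what a row does not reach is not made up. A row lasts 1/10 s, in which the tool goes at most 50 mm and 8.59 degrees, less where a joint would pass 70% of its speed; a pose out of reach is approached as far as the arm can. A call is refused whole if a number of a shift passes 5 or a number of a turn 0.15, either way. A call with a gripper value outside its range is refused whole. The fingers move at their own pace and stop on an object; "force" is the grip in N (left out, the last holds). Time passes only in rows, so rows that do not move let the fingers close. It gives the time, the measured TCP pose, the force and the opening at its end, in the units of the state.
- env.get_obs(): the state, without advancing time (a new reading comes with each control period).
- env.snapshot(name): name is "scene" or "top"; returns (picture, depth): 400x640x3 uint8, red, green, blue; 400x640 float32, m along the optical axis (not along the pixel's ray), 0 where there is no reading.
- env.get_calibration(name): a dict with "mtx" (3x3 intrinsics, pixels), "distortion" ([k1, k2, p1, p2, k3] as OpenCV has them; the pictures are not rectified), "eye" and "attitude" of the camera in the world. Camera axes: x right, y up, looking along -z (the intrinsics and any distortion apply to the point x, -y, -z); pixel columns grow to the right and rows downward; lengths in m; the calibration is good to about 2 mm. A picture is of the moment at which its call begins. get_calibration takes no time and is no camera call.
- env.job_done(): hands the job in, once; it reports no verdict.
The state is a dict: "time": time; "joint_positions": joint angles; "joint_vel": joint speeds; "tau": joint torques, N m; "position": TCP position; "ee_rot": TCP orientation; "contact_force": force on the tool from outside, world axes, zero at the start; "torque": the same for the moment, N m; "gripper_width": finger opening in m.
Only numpy, scipy, OpenCV 4.12 (cv2) and the standard library are available. Lean on these libraries where they do the work, as an engineer would, in place of code of your own. Each camera call takes 0.05 s, during which the arm holds its last target. There are 200 camera calls.

## Working session

There is one attempt and no reset: what is moved stays moved. The work goes in short steps, Python scripts to look and compute and a tool call to move; the robot and the scene stay as the last step left them, time stands still between calls to the robot, and variables do not carry over. Pictures are saved under pics/ and viewed, about 8 in all and at most 12, crops included, and the job is handed in when it is done.

Besides the shell and the picture viewer there is one more tool, called after ">>>" as a command line: name --argument value ..., lists and objects as JSON in quotes. move_arm: Moves the arm, as the interface text tells. Its arguments: {"type":"object","properties":{"motion":{"type":"array","items":{"type":"array"}},"force":{"type":"number"}},"required":["motion"]}

```bash
mkdir -p pics; ls; cat > h.py <<'E'
import numpy as np, cv2
from scipy.spatial.transform import Rotation as R
from rig import env
def cam(n):
    c=env.get_calibration(n); A=np.array(c["attitude"],float)
    A = A if A.shape==(3,3) else (R.from_rotvec(A).as_matrix() if A.size==3 else R.from_quat(A).as_matrix())
    return np.array(c["mtx"]),np.array(c["distortion"],float),np.array(c["eye"]),A
def ray(n,uv):
    K,D,e,A=cam(n); p=cv2.undistortPoints(np.array(uv,float).reshape(-1,1,2),K,D).reshape(-1,2)
    return e,np.c_[p[:,0],-p[:,1],-np.ones(len(p))]@A.T
def at_z(n,uv,z):
    e,d=ray(n,uv); return e+d*((np.atleast_1d(z)-e[2])/d[:,2])[:,None]
def deproj(n,uv,depth):
    e,d=ray(n,uv); return e+d*np.array([np.median(depth[int(v)-1:int(v)+2,int(u)-1:int(u)+2]) for u,v in uv])[:,None]
E
python3 - <<'E'
from h import *
for n in("scene","top"):
    print(env.get_calibration(n)); p,d=env.snapshot(n); np.save(f"pics/{n}0.npy",d); cv2.imwrite(f"pics/{n}0.png",p[:,:,::-1])
print(env.get_obs())
E
```

```text
pics
{'mtx': array([[480.72443827,   0.        , 310.93170812],
       [  0.        , 480.72443827, 196.44402479],
       [  0.        ,   0.        ,   1.        ]]), 'distortion': array([0.03107714, 0.        , 0.        , 0.        , 0.        ]), 'eye': array([1.23827941, 0.38233277, 0.62017376]), 'attitude': array([0.56569787, 0.96351428, 1.8704858 ])}
{'mtx': array([[364.67485148,   0.        , 327.00728596],
       [  0.        , 364.67485148, 194.51333945],
       [  0.        ,   0.        ,   1.        ]]), 'distortion': array([-0.0277617,  0.       ,  0.       ,  0.       ,  0.       ]), 'eye': array([0.46575434, 0.02071366, 0.88558858]), 'attitude': array([ 0.11110557, -0.07564598, -1.58812301])}
{'time': 0.1, 'joint_positions': array([-1.13790030e+00,  2.64678142e-01,  1.60524597e+00, -1.37830418e-05,
        1.27367981e+00, -3.68685633e-02]), 'joint_vel': array([ 1.29773349e-03, -1.83041055e-03, -2.23004856e-03,  1.15796179e-03,
        8.30461978e-04, -9.45845566e-06]), 'tau': array([ 5.52040001e-04, -5.16703320e+01, -3.68591595e+01, -1.67152137e-05,
        6.34586424e-03,  2.76326068e-05]), 'position': array([ 0.30531302, -0.60131761,  0.25208163]), 'ee_rot': array([-3.05341314e+00, -7.30686032e-01,  6.41393535e-04]), 'contact_force': array([ 0.03348032, -0.65971491, -0.36548697]), 'torque': array([0.01418872, 0.00819761, 0.02725027]), 'gripper_width': 0.08505826814241224}
```

View pics/scene0.png

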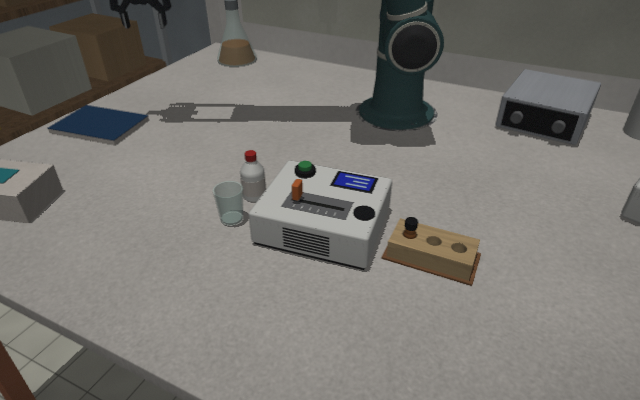

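View pics/top0.png

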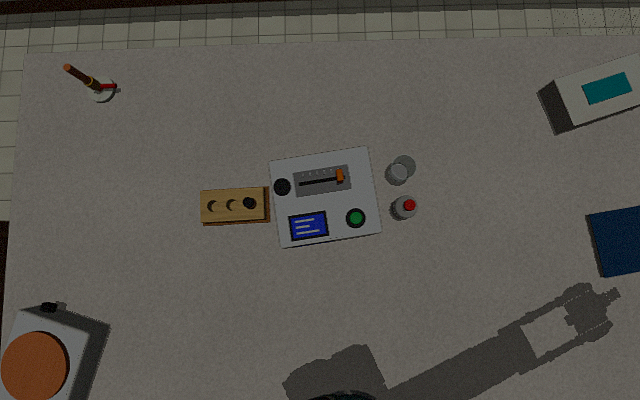

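Both views show the photometer: lever at about (297,190) in scene and (340,175) in top, button at (305,167) and (355,217), with the beaker and bottle on the −y side and the wooden block on the +y side. I'll enlarge the top view to read corners.

```bash
python3 - <<'E'
from h import *
p=cv2.imread("pics/top0.png")[138:258,260:420]; cv2.imwrite("pics/c1.png",cv2.resize(p,None,fx=5,fy=5,interpolation=cv2.INTER_CUBIC))
E
```

```text
(no output)
```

View pics/c1.png

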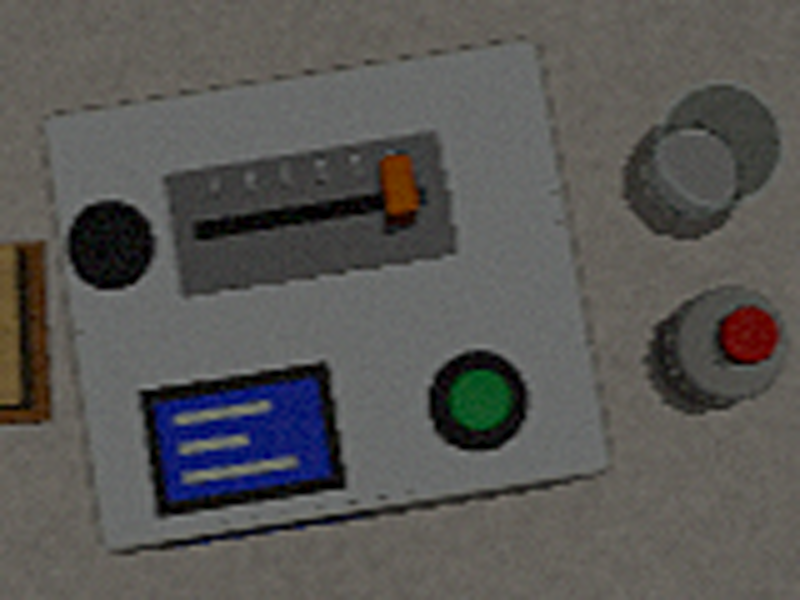

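Crop: top-face corners at (45,115), (533,42), (607,468), (108,550); lever top around (397,180); button at (480,400).

```bash
cat > pose.py <<'E'
from h import *
from scipy.optimize import least_squares
c=lambda l:(np.array(l,float)+.5)/5-.5+[260,138]
m=at_z("top",c([(45,115),(533,42),(607,468),(108,550)]),.08)[:,:2]
L=np.array([(.1,.115),(.1,-.115),(-.1,-.115),(-.1,.115)])
rot=lambda a:np.array([[np.cos(a),-np.sin(a)],[np.sin(a),np.cos(a)]])
s=least_squares(lambda q:(L@rot(q[2]).T+q[:2]-m).ravel(),[.5,0,0]).x
w=lambda x,y:rot(s[2])@[x,y]+s[:2]
loc=lambda P:(np.array(P)-s[:2])@rot(s[2])
E
python3 - <<'E'
from pose import *
print(s, (L@rot(s[2]).T+s[:2]-m)*1e3)
print("lever",w(.035,-.04),"seen",loc(at_z("top",c([(397,182)]),.122)[:,:2]))
d=np.load("pics/top0.npy"); q=deproj("top",c([(480,400),(397,180),(300,330),(750,333),(690,170)]),d); print(q,loc(q[:,:2]))
print("button",w(-.06,-.06),loc(at_z("top",c([(480,400)]),q[0,2])[:,:2]))
ds=np.load("pics/scene0.npy"); q=deproj("scene",[(305,165),(297,183),(340,180),(250,155)],ds);print(q,loc(q[:,:2]))
# scene check of corners
K,D,e,A=cam("scene")
P=np.array([[*w(*l),.08] for l in L]+[[*w(.035,-.04),.122],[*w(-.06,-.06),.1]])
X=(P-e)@A; print(cv2.projectPoints(np.c_[X[:,0],-X[:,1],-X[:,2]],np.zeros(3),np.zeros(3),K,D)[0].reshape(-1,2))
p=cv2.imread("pics/scene0.png")[140:270,210:410]; cv2.imwrite("pics/c2.png",cv2.resize(p,None,fx=4,fy=4,interpolation=cv2.INTER_CUBIC))
E
```

```text
[0.55932345 0.0445017  0.13753889] [[ 0.72666788  3.44220467]
 [ 3.81585168 -3.25555756]
 [-2.40433257 -4.16519805]
 [-2.13818699  3.97855094]]
lever [0.59947715 0.00967814] seen [[ 0.03588843 -0.03892501]]
[[ 0.50820909 -0.02294982  0.10108386]
 [ 0.60128494  0.01083019  0.12078945]
 [ 0.54194296  0.05481093  0.08016096]
 [ 0.53401362 -0.13816153  0.10907253]
 [ 0.62395696 -0.13413574  0.00317029]] [[-0.05987965 -0.05980647]
 [ 0.03694866 -0.03910669]
 [-0.0158029   0.01259484]
 [-0.05011498 -0.17746812]
 [ 0.03953093 -0.18581209]]
button [ 0.50811641 -0.02315802] [[-0.05987965 -0.05980647]]
[[ 0.51553501 -0.01870458  0.10014896]
 [ 0.60452707  0.0129019   0.12001014]
 [ 0.50450093  0.05479024  0.07908046]
 [ 0.5428302  -0.13295419  0.10766752]] [[-0.05204086 -0.05660575]
 [ 0.04044422 -0.03749906]
 [-0.05289418  0.01770786]
 [-0.0406677  -0.17351876]]
[[368.25703651 237.14115488]
 [246.7934226  210.5257535 ]
 [287.60794574 157.05115075]
 [392.88119338 175.93589424]
 [296.77179359 180.29778781]
 [304.80373012 162.80440391]]
```

View pics/c2.png

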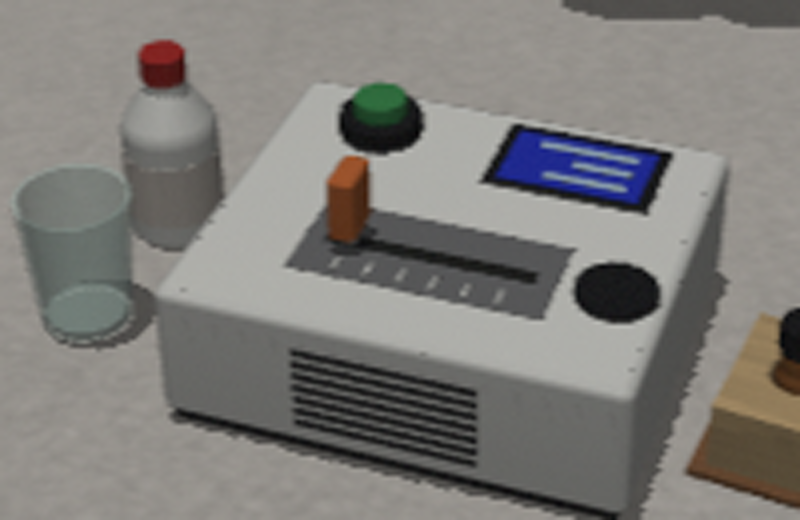

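The pose holds up: lever and button predictions fall within 1–2 mm in both cameras, and the button top is at z≈0.101. The −3 mm edge residuals fit the rounded rims. I'll turn the tool so its x is photometer +y and its y is photometer +x, closing the fingers on the way.

>>> move_arm --motion '[[[0,0,0],[0,0,-0.14],1],[[0,0,0],[0,0,-0.14],1],[[0,0,0],[0,0,-0.14],1],[[0,0,0],[0,0,-0.14],1],[[0,0,0],[0,0,-0.14],1],[[0,0,0],[0,0,-0.14],1],[[0,0,0],[0,0,-0.14],1],[[0,0,0],[0,0,-0.14],1]]'

```text
time: 0.9
position: [0.3054, -0.6015, 0.2525]
ee_rot: [-2.193, -2.248, -0.001]
contact_force: [-0.1, -0.5, 0.8]
gripper_width: 0.0002
```

```bash
cat > where.py <<'E'
from pose import *
o=env.get_obs(); M=R.from_rotvec(o["ee_rot"]).as_matrix()
want=np.r_[rot(s[2])@[0,1],0]
print("t %.2f"%o["time"],"photometer xy mm",loc(o["position"][:2])*1e3,"z %.1f"%(o["position"][2]*1e3),"grip %.4f"%o["gripper_width"])
print("tool z",M[:,2],"rotvec still needed (tool)",(R.from_matrix(M).inv()*R.from_matrix(np.c_[want,np.cross([0,0,-1],want),[0,0,-1]])).as_rotvec().round(4))
f=o["contact_force"]; print("F photometer",loc(f[:2]+s[:2]).round(2),f[2].round(2))
E
python3 where.py
```

```text
t 0.90 photometer xy mm [-340.10279198 -605.09286704] z 252.5 grip 0.0002
tool z [-5.72917847e-04  1.24387915e-03 -9.99999062e-01] rotvec still needed (tool) [-0.0005 -0.0013 -0.1128]
F photometer [-0.22 -0.47] 0.84
```

>>> move_arm --motion '[[[0,0,0],[0,0,-0.113],1],[[3.3,2.4,0],[0,0,0],1],[[3.8,2.7,0],[0,0,0],1],[[3.8,2.7,0],[0,0,0],1],[[3.8,2.7,0],[0,0,0],1],[[3.8,2.7,0],[0,0,0],1],[[3.8,2.7,0],[0,0,0],1],[[3.8,2.7,0],[0,0,0],1]]'

```text
time: 1.7
position: [0.4559, -0.3167, 0.2529]
ee_rot: [-2.07, -2.362, -0.0]
contact_force: [0.8, -0.7, -0.6]
gripper_width: 0.0001
```

>>> move_arm --motion '[[[3.8,2.7,0],[0,0,0],1],[[3.8,2.7,0],[0,0,0],1],[[3.8,2.7,0],[0,0,0],1],[[3.8,2.7,0],[0,0,0],1],[[3.8,2.7,0],[0,0,0],1],[[3.8,2.7,0],[0,0,0],1],[[2,1.4,0],[0,0,0],1],[[0,0,0],[0,0,0],1]]'

```text
time: 2.5
position: [0.5983, -0.0464, 0.2526]
ee_rot: [-2.064, -2.366, -0.001]
contact_force: [0.0, 0.9, 0.0]
gripper_width: -0.0001
```

```bash
python3 where.py
```

```text
t 2.50 photometer xy mm [ 26.13861266 -95.3809245 ] z 252.6 grip -0.0001
tool z [-6.17404823e-04  1.12389366e-03 -9.99999178e-01] rotvec still needed (tool) [-0.0005 -0.0012 -0.0014]
F photometer [0.16 0.85] 0.05
```

>>> move_arm --motion '[[[1.5,0.9,2],[0,0,0],1],[[0,0,3],[0,0,0],1],[[0,0,3],[0,0,0],1],[[0,0,2],[0,0,0],1],[[0,0,1.5],[0,0,0],1],[[0,0,1],[0,0,0],1],[[0,0,0.8],[0,0,0],1],[[0,0,0],[0,0,0],1]]'

```text
time: 3.3
position: [0.604, -0.0339, 0.1196]
ee_rot: [-2.07, -2.362, 0.001]
contact_force: [-0.3, -0.1, 0.3]
gripper_width: 0.0003
```

```bash
python3 where.py; python3 - <<'E'
from h import *
p,d=env.snapshot("scene"); cv2.imwrite("pics/c3.png",cv2.resize(p[100:270,210:410,::-1],None,fx=3.5,fy=3.5,interpolation=cv2.INTER_CUBIC))
E
```

```text
t 3.30 photometer xy mm [ 33.46665982 -83.7477512 ] z 119.6 grip 0.0003
tool z [-1.16629734e-03  3.43129463e-05 -9.99999319e-01] rotvec still needed (tool) [-0.0012 -0.0002 -0.0058]
F photometer [-0.3  -0.07] 0.28
```

View pics/c3.png

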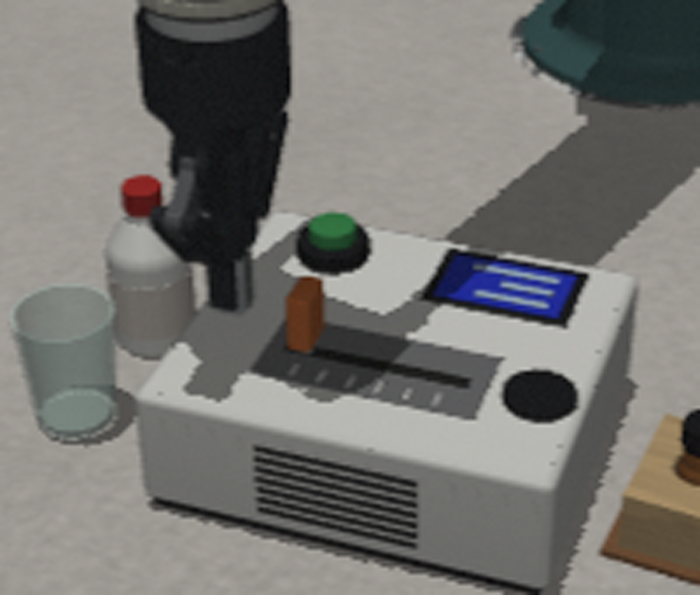

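The closed fingertips, ending at about (228,305) in the crop, stand behind the lever (305,310) at its height with a clear gap. I'll close in now.

>>> move_arm --motion '[[[0.8,0.15,0.2],[0,0,-0.005],1],[[0.6,0,0],[0,0,0],1],[[0.4,0,0],[0,0,0],1],[[0.2,0,0],[0,0,0],1],[[0,0,0],[0,0,0],1]]'

```text
time: 3.85
position: [0.6032, -0.013, 0.1186]
ee_rot: [2.063, 2.369, 0.0]
contact_force: [0.3, 0.1, -0.6]
gripper_width: -0.0003
```

```bash
python3 where.py
```

```text
t 3.85 photometer xy mm [ 35.60802095 -63.02373305] z 118.6 grip -0.0003
tool z [ 4.34075079e-04 -2.21470608e-05 -9.99999906e-01] rotvec still needed (tool) [0.0004 0.0001 0.0002]
F photometer [0.28 0.08] -0.56
```

>>> move_arm --motion '[[[0.1,0,0],[0,0,0],1],[[0.1,0,0],[0,0,0],1],[[0.1,0,0],[0,0,0],1],[[0,0,0],[0,0,0],1]]'

```text
time: 4.25
position: [0.6027, -0.0106, 0.1182]
ee_rot: [-2.064, -2.368, 0.0]
contact_force: [-0.0, -0.4, 0.0]
gripper_width: 0.0003
```

```bash
python3 where.py
```

```text
t 4.25 photometer xy mm [ 35.42503085 -60.53764187] z 118.2 grip 0.0003
tool z [-1.08023789e-04  2.32556342e-06 -9.99999994e-01] rotvec still needed (tool) [-0.0001 -0.     -0.0006]
F photometer [-0.1 -0.4] 0.04
```

>>> move_arm --motion '[[[0.1,0,0],[0,0,0],1],[[0,0,0],[0,0,0],1]]'

```text
time: 4.45
position: [0.6026, -0.0096, 0.1183]
ee_rot: [-2.064, -2.368, -0.0]
contact_force: [-0.4, 0.0, -0.5]
gripper_width: 0.0002
```

>>> move_arm --motion '[[[0.1,0,0],[0,0,0],1],[[0,0,0],[0,0,0],1]]'

```text
time: 4.65
position: [0.6025, -0.0086, 0.1183]
ee_rot: [-2.064, -2.368, -0.0]
contact_force: [0.1, -0.4, 0.1]
gripper_width: -0.0001
```

>>> move_arm --motion '[[[0.1,0,0],[0,0,0],1],[[0,0,0],[0,0,0],1]]'

```text
time: 4.85
position: [0.6023, -0.0075, 0.1183]
ee_rot: [-2.064, -2.368, -0.0]
contact_force: [-0.3, -0.3, -0.1]
gripper_width: -0.0
```

>>> move_arm --motion '[[[0.1,0,0],[0,0,0],1],[[0,0,0],[0,0,0],1]]'

```text
time: 5.05
position: [0.6022, -0.0069, 0.1183]
ee_rot: [2.064, 2.368, -0.001]
contact_force: [-0.2, -1.0, -1.4]
gripper_width: -0.0001
```

>>> move_arm --motion '[[[0.1,0,0],[0,0,0],1],[[0,0,0],[0,0,0],1]]'

```text
time: 5.25
position: [0.6021, -0.006, 0.1183]
ee_rot: [2.064, 2.368, -0.001]
contact_force: [0.7, -3.8, -0.5]
gripper_width: 0.0003
```

```bash
python3 where.py
```

```text
t 5.25 photometer xy mm [ 35.48858769 -55.9200918 ] z 118.3 grip 0.0003
tool z [ 1.63481413e-04 -6.95320557e-04 -9.99999745e-01] rotvec still needed (tool) [ 0.0001  0.0007 -0.0004]
F photometer [ 0.16 -3.88] -0.53
```

>>> move_arm --motion '[[[0.1,0,0],[0,0,0],1],[[0.1,0,0],[0,0,0],1],[[0,0,0],[0,0,0],1]]'

```text
time: 5.55
position: [0.6019, -0.0042, 0.1183]
ee_rot: [2.064, 2.368, -0.001]
contact_force: [-0.1, -5.1, -0.4]
gripper_width: 0.0003
```

>>> move_arm --motion '[[[0.1,0,0],[0,0,0],1],[[0.1,0,0],[0,0,0],1],[[0,0,0],[0,0,0],1]]'

```text
time: 5.85
position: [0.6016, -0.0021, 0.1183]
ee_rot: [2.064, 2.368, -0.001]
contact_force: [0.6, -5.2, -0.7]
gripper_width: 0.0001
```

>>> move_arm --motion '[[[0.1,0,0],[0,0,0],1],[[0.1,0,0],[0,0,0],1],[[0,0,0],[0,0,0],1]]'

```text
time: 6.15
position: [0.6011, 0.0012, 0.1182]
ee_rot: [-2.064, -2.367, -0.002]
contact_force: [0.0, -0.2, -0.3]
gripper_width: -0.0
```

>>> move_arm --motion '[[[0.1,0,0],[0,0,0],1],[[0,0,0],[0,0,0],1]]'

```text
time: 6.35
position: [0.601, 0.002, 0.1182]
ee_rot: [-2.063, -2.368, -0.001]
contact_force: [0.8, -0.9, 0.2]
gripper_width: -0.0001
```

```bash
python3 where.py
```

```text
t 6.35 photometer xy mm [ 35.44593312 -47.82741959] z 118.2 grip -0.0001
tool z [-2.60432020e-04  7.87262829e-04 -9.99999656e-01] rotvec still needed (tool) [-0.0002 -0.0008 -0.0003]
F photometer [ 0.66 -1.03] 0.16
```

Click 1: the force went from −5.2 to 0 at a TCP photometer y of about −49. On to the second, expected to touch at about −41 and snap at about −33.

>>> move_arm --motion '[[[0.2,0,0],[0,0,0],1],[[0.2,0,0],[0,0,0],1],[[0.1,0,0],[0,0,0],1],[[0.1,0,0],[0,0,0],1],[[0,0,0],[0,0,0],1]]'

```text
time: 6.85
position: [0.6003, 0.0074, 0.1183]
ee_rot: [-2.064, -2.368, -0.0]
contact_force: [-0.1, -0.9, -0.6]
gripper_width: -0.0001
```

>>> move_arm --motion '[[[0.1,0,0],[0,0,0],1],[[0.1,0,0],[0,0,0],1],[[0,0,0],[0,0,0],1]]'

```text
time: 7.15
position: [0.6001, 0.009, 0.1183]
ee_rot: [2.064, 2.368, -0.0]
contact_force: [0.9, -1.9, -0.2]
gripper_width: -0.0001
```

>>> move_arm --motion '[[[0.1,0,0],[0,0,0],1],[[0.1,0,0],[0,0,0],1],[[0,0,0],[0,0,0],1]]'

```text
time: 7.45
position: [0.5998, 0.0106, 0.1183]
ee_rot: [2.064, 2.368, -0.001]
contact_force: [0.2, -4.6, 0.0]
gripper_width: 0.0003
```

>>> move_arm --motion '[[[0.1,0,0],[0,0,0],1],[[0.1,0,0],[0,0,0],1],[[0,0,0],[0,0,0],1]]'

```text
time: 7.75
position: [0.5996, 0.0125, 0.1183]
ee_rot: [2.063, 2.368, -0.001]
contact_force: [1.3, -4.5, 0.6]
gripper_width: 0.0003
```

```bash
python3 where.py
```

```text
t 7.75 photometer xy mm [ 35.50069761 -37.2308348 ] z 118.3 grip 0.0003
tool z [ 2.29145193e-04 -1.11293165e-03 -9.99999354e-01] rotvec still needed (tool) [ 0.0001  0.0011 -0.0004]
F photometer [ 0.69 -4.6 ] 0.55
```

Contact came where expected. I'll keep going in 2 mm calls to the second click.

>>> move_arm --motion '[[[0.1,0,0],[0,0,0],1],[[0.1,0,0],[0,0,0],1],[[0,0,0],[0,0,0],1]]'

```text
time: 8.05
position: [0.5993, 0.015, 0.1183]
ee_rot: [2.064, 2.368, 0.0]
contact_force: [0.7, -3.3, -0.0]
gripper_width: 0.0002
```

>>> move_arm --motion '[[[0.1,0,0],[0,0,0],1],[[0.1,0,0],[0,0,0],1],[[0,0,0],[0,0,0],1]]'

```text
time: 8.35
position: [0.5988, 0.018, 0.1182]
ee_rot: [-2.063, -2.368, -0.001]
contact_force: [-0.4, 0.5, 0.5]
gripper_width: -0.0001
```

```bash
python3 where.py
```

```text
t 8.35 photometer xy mm [ 35.43280937 -31.64035597] z 118.2 grip -0.0001
tool z [-3.20268232e-04  1.16017327e-03 -9.99999276e-01] rotvec still needed (tool) [-0.0002 -0.0012 -0.0005]
F photometer [-0.32  0.59] 0.55
```

```bash
python3 - <<'E'
from h import *
p,d=env.snapshot("scene"); cv2.imwrite("pics/c4.png",cv2.resize(p[150:250,240:400,::-1],None,fx=5,fy=5,interpolation=cv2.INTER_CUBIC))
E
```

```text
(no output)
```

View pics/c4.png

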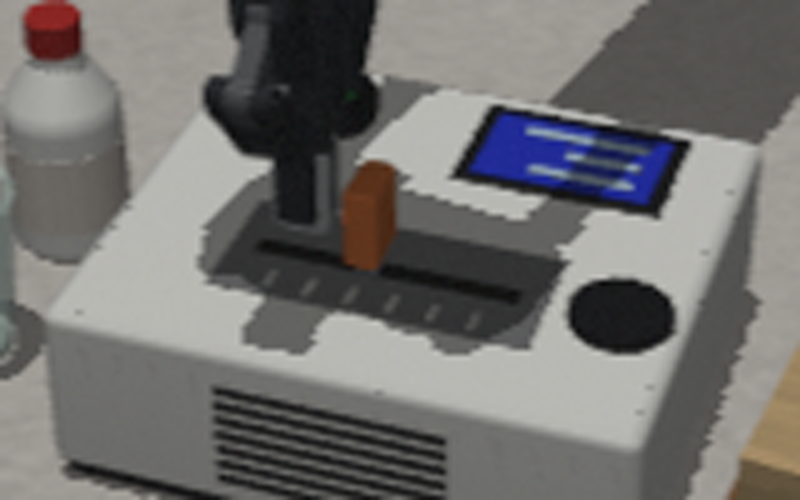

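The lever foot, at about (365,262), stands beside the third of six ticks (350,295). The first tick is the parked position, so this is click 2, as counted. Now the third, expected to snap at photometer y of about −17.

>>> move_arm --motion '[[[0.2,0,0],[0,0,0],1],[[0.2,0,0],[0,0,0],1],[[0.1,0,0],[0,0,0],1],[[0.1,0,0],[0,0,0],1],[[0,0,0],[0,0,0],1]]'

```text
time: 8.9
position: [0.5981, 0.0233, 0.1183]
ee_rot: [-2.064, -2.368, -0.0]
contact_force: [0.1, -0.1, -0.1]
gripper_width: 0.0003
```

>>> move_arm --motion '[[[0.1,0,0],[0,0,0],1],[[0.1,0,0],[0,0,0],1],[[0,0,0],[0,0,0],1]]'

```text
time: 9.2
position: [0.5979, 0.0249, 0.1183]
ee_rot: [2.064, 2.368, -0.0]
contact_force: [0.3, -0.1, 0.1]
gripper_width: -0.0003
```

>>> move_arm --motion '[[[0.1,0,0],[0,0,0],1],[[0.1,0,0],[0,0,0],1],[[0,0,0],[0,0,0],1]]'

```text
time: 9.5
position: [0.5977, 0.0265, 0.1183]
ee_rot: [2.063, 2.368, -0.001]
contact_force: [0.5, -4.5, -0.4]
gripper_width: -0.0002
```

>>> move_arm --motion '[[[0.1,0,0],[0,0,0],1],[[0.1,0,0],[0,0,0],1],[[0,0,0],[0,0,0],1]]'

```text
time: 9.8
position: [0.5974, 0.0284, 0.1183]
ee_rot: [2.064, 2.368, -0.001]
contact_force: [-1.0, -5.3, -1.2]
gripper_width: 0.0
```

```bash
python3 where.py
```

```text
t 9.80 photometer xy mm [ 35.50519929 -21.19054125] z 118.3 grip 0.0000
tool z [ 2.05552114e-04 -1.04096104e-03 -9.99999437e-01] rotvec still needed (tool) [ 0.0001  0.0011 -0.0004]
F photometer [-1.74 -5.14] -1.24
```

>>> move_arm --motion '[[[0.1,0,0],[0,0,0],1],[[0.1,0,0],[0,0,0],1],[[0,0,0],[0,0,0],1]]'

```text
time: 10.1
position: [0.597, 0.0309, 0.1183]
ee_rot: [2.064, 2.368, -0.0]
contact_force: [0.1, -3.3, 0.7]
gripper_width: -0.0001
```

>>> move_arm --motion '[[[0.1,0,0],[0,0,0],1],[[0,0,0],[0,0,0],1]]'

```text
time: 10.3
position: [0.5967, 0.0328, 0.1182]
ee_rot: [-2.064, -2.367, -0.001]
contact_force: [0.2, 0.6, -0.5]
gripper_width: -0.0
```

>>> move_arm --motion '[[[0.1,0,0],[0,0,0],1],[[0,0,0],[0,0,0],1]]'

```text
time: 10.5
position: [0.5966, 0.0336, 0.1182]
ee_rot: [-2.064, -2.368, -0.001]
contact_force: [-0.8, 0.8, -0.3]
gripper_width: -0.0003
```

```bash
python3 where.py
```

```text
t 10.50 photometer xy mm [ 35.44425667 -15.90448421] z 118.2 grip -0.0003
tool z [-2.56329554e-04  6.87809950e-04 -9.99999731e-01] rotvec still needed (tool) [-0.0002 -0.0007 -0.0004]
F photometer [-0.68  0.86] -0.27
```

Third click: the force dropped at −17. Backing off, up, and over to the button.

>>> move_arm --motion '[[[-1.5,0,0],[0,0,0],1],[[0,0,0],[0,0,0],1],[[0,0,-3],[0,0,0],1],[[0,0,-3],[0,0,0],1],[[-1,-3,0],[0,0,0],1],[[-1,-3.3,0],[0,0,0],1],[[-1,-3.3,0],[0,0,0],1],[[0,0,0],[0,0,0],1]]'

```text
time: 11.3
position: [0.5038, -0.026, 0.1774]
ee_rot: [-2.065, -2.364, 0.004]
contact_force: [-0.2, -0.0, -0.4]
gripper_width: 0.0001
```

```bash
python3 where.py;  python3 - <<'E'
from h import *
p,d=env.snapshot("scene"); cv2.imwrite("pics/c5.png",cv2.resize(p[130:250,240:400,::-1],None,fx=5,fy=5,interpolation=cv2.INTER_CUBIC))
E
```

```text
t 11.30 photometer xy mm [-64.69552851 -62.21660811] z 177.4 grip 0.0001
tool z [-3.76360386e-03 -1.28301224e-04 -9.99992909e-01] rotvec still needed (tool) [-0.0037 -0.0004 -0.0026]
F photometer [-0.22  0.03] -0.41
```

View pics/c5.png

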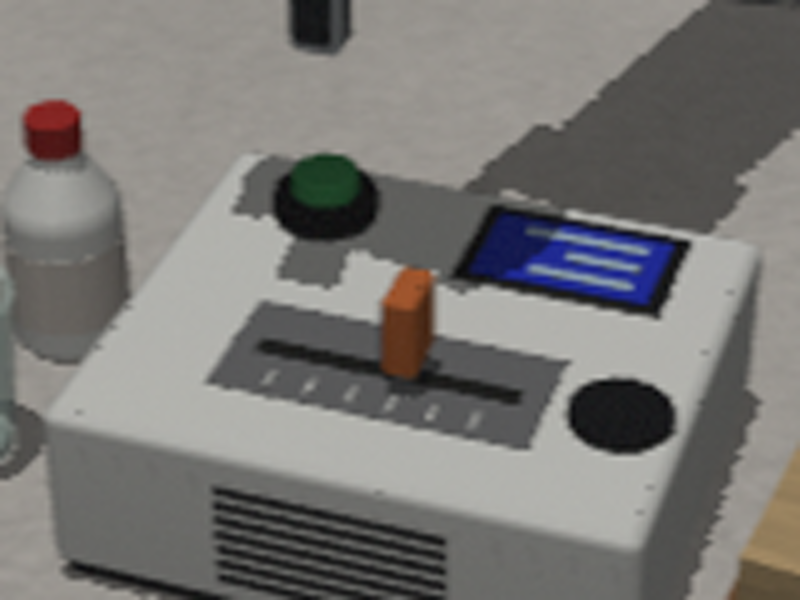

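The lever stands beside the fourth tick (392,405), which is the third click. The fingertips (320,45) are above the button (325,180). Now I descend.

>>> move_arm --motion '[[[0.2,0.4,1.5],[0,0,0],1],[[0,0,1.5],[0,0,0],1],[[0,0,1],[0,0,0],1],[[0,0,0.6],[0,0,0],1],[[0,0,0],[0,0,0],1]]'

```text
time: 11.85
position: [0.5105, -0.0218, 0.1302]
ee_rot: [-2.062, -2.366, 0.003]
contact_force: [0.1, 0.2, -0.6]
gripper_width: 0.0
```

```bash
python3 where.py
```

```text
t 11.85 photometer xy mm [-57.45553661 -58.99489296] z 130.2 grip 0.0000
tool z [-3.76252221e-03  3.88622388e-04 -9.99992846e-01] rotvec still needed (tool) [-0.0037 -0.0009 -0.0001]
F photometer [0.11 0.14] -0.57
```

>>> move_arm --motion '[[[-0.1,-0.2,0.3],[0,0,0],1],[[0,0,0.2],[0,0,0],1],[[0,0,0],[0,0,0],1]]'

```text
time: 12.15
position: [0.5097, -0.0235, 0.1274]
ee_rot: [2.064, 2.368, 0.0]
contact_force: [0.8, 0.2, -0.0]
gripper_width: -0.0001
```

>>> move_arm --motion '[[[0,0,0.1],[0,0,0],1],[[0,0,0.1],[0,0,0],1],[[0,0,0],[0,0,0],1]]'

```text
time: 12.45
position: [0.5097, -0.0235, 0.1254]
ee_rot: [2.064, 2.368, 0.0]
contact_force: [-0.1, -0.1, 0.4]
gripper_width: 0.0002
```

>>> move_arm --motion '[[[0,0,0.1],[0,0,0],1],[[0,0,0.1],[0,0,0],1],[[0,0,0],[0,0,0],1]]'

```text
time: 12.75
position: [0.5098, -0.0235, 0.1234]
ee_rot: [2.064, 2.368, 0.0]
contact_force: [0.5, 0.1, 1.3]
gripper_width: -0.0
```

>>> move_arm --motion '[[[0,0,0.1],[0,0,0],1],[[0,0,0.1],[0,0,0],1],[[0,0,0],[0,0,0],1]]'

```text
time: 13.05
position: [0.5098, -0.0235, 0.1214]
ee_rot: [2.064, 2.368, 0.0]
contact_force: [-0.3, 0.5, 2.2]
gripper_width: -0.0003
```

```bash
python3 where.py
```

```text
t 13.05 photometer xy mm [-58.34772004 -60.54267945] z 121.4 grip -0.0003
tool z [ 3.50986752e-04 -4.90263798e-05 -9.99999937e-01] rotvec still needed (tool) [ 0.0003  0.0001 -0.0005]
F photometer [-0.26  0.54] 2.17
```

>>> move_arm --motion '[[[0,0,0.1],[0,0,0],1],[[0,0,0.1],[0,0,0],1],[[0,0,0],[0,0,0],1]]'

```text
time: 13.35
position: [0.5098, -0.0235, 0.1194]
ee_rot: [2.064, 2.368, 0.0]
contact_force: [0.1, -0.0, 2.7]
gripper_width: 0.0001
```

>>> move_arm --motion '[[[0,0,0.1],[0,0,0],1],[[0,0,0],[0,0,0],1]]'

```text
time: 13.55
position: [0.5098, -0.0235, 0.1184]
ee_rot: [2.064, 2.368, 0.0]
contact_force: [-0.3, -0.7, 4.4]
gripper_width: 0.0004
```

>>> move_arm --motion '[[[0,0,0.1],[0,0,0],1],[[0,0,0],[0,0,0],1]]'

```text
time: 13.75
position: [0.5099, -0.0235, 0.118]
ee_rot: [2.064, 2.368, 0.0]
contact_force: [-3.2, 0.7, 7.5]
gripper_width: 0.0006
```

```bash
python3 where.py
```

```text
t 13.75 photometer xy mm [-58.3116369  -60.56634002] z 118.0 grip 0.0006
tool z [ 2.90814247e-04 -7.20278480e-05 -9.99999955e-01] rotvec still needed (tool) [ 0.0003  0.0001 -0.0005]
F photometer [-3.12  1.11] 7.47
```

>>> move_arm --motion '[[[0,0,0.1],[0,0,0],1],[[0,0,0],[0,0,0],1],[[0,0,0],[0,0,0],1]]'

```text
time: 14.05
position: [0.5099, -0.0235, 0.1179]
ee_rot: [2.064, 2.368, 0.0]
contact_force: [-4.0, 0.4, 13.5]
gripper_width: -0.0003
```

```bash
python3 where.py
```

```text
t 14.05 photometer xy mm [-58.26669997 -60.57232558] z 117.9 grip -0.0003
tool z [ 3.22692533e-04 -5.30001787e-05 -9.99999947e-01] rotvec still needed (tool) [ 0.0003  0.0001 -0.0005]
F photometer [-3.87  0.98] 13.48
```

The button is at its hard stop: 13.5 N with no further motion, about 6 mm below first contact. Releasing straight up.

>>> move_arm --motion '[[[0,0,-0.5],[0,0,0],1],[[0,0,-1],[0,0,0],1],[[0,0,-3],[0,0,0],1],[[0,0,-4],[0,0,0],1],[[0,0,-2],[0,0,0],1],[[0,0,0],[0,0,0],1],[[0,0,0],[0,0,0],1]]'

```text
time: 14.75
position: [0.5094, -0.0234, 0.221]
ee_rot: [-2.064, -2.368, 0.0]
contact_force: [0.0, -0.9, 0.2]
gripper_width: 0.0001
```

```bash
python3 where.py;  python3 - <<'E'
from h import *
p,d=env.snapshot("scene"); cv2.imwrite("pics/c6.png",cv2.resize(p[130:280,200:500,::-1],None,fx=2.6,fy=2.6,interpolation=cv2.INTER_CUBIC))
print(deproj("scene",[(305,165)],d))
E
```

```text
t 14.75 photometer xy mm [-58.80812336 -60.41004556] z 221.0 grip 0.0001
tool z [-1.48469256e-04  1.91226359e-05 -9.99999989e-01] rotvec still needed (tool) [-0.0001 -0.     -0.0005]
F photometer [-0.12 -0.92] 0.21
[[ 0.51590895 -0.01849709  0.10041802]]
```

View pics/c6.png

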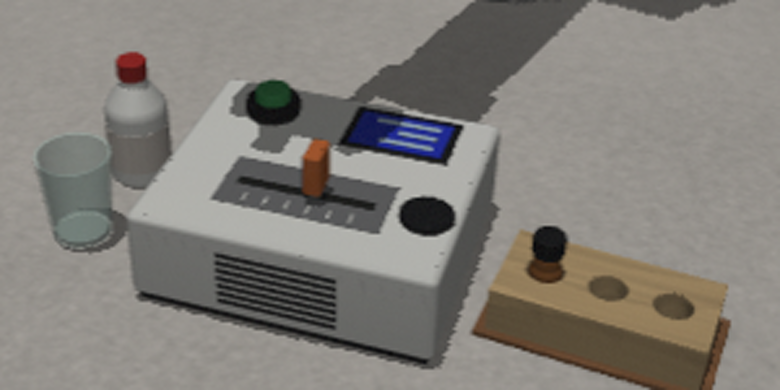

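The button is back up (275,92; z 0.100 against 0.100 before). The lever is still at the fourth tick (314,185), and the vial, bottle and beaker are in place. The robot is clear, so I'm handing in.

```bash
python3 -c "
from rig import env
print(env.job_done())"
```

```text
the job is handed in; nothing more can be done
None
```

I pushed the lever with closed fingertips through clicks 1, 2 and 3. Each snap showed as the push force falling from about 5 N to 0, close to the position expected for that click. I then backed away and pressed the green button to its hard stop, about 6 mm down, where the force rose to 13.5 N with no further motion. I released it straight up, and the arm ended well clear at about 15 s of the 53 s allowed.

- **Lever:** the last picture shows it beside the tick for the third click.
- **Button:** it is back up, at the same height as before the press (0.100 m).
- **Bystanders:** the vial, bottle and beaker look unmoved; I checked them by eye only.
- **Disagreements:** the corner fit of the instrument was off by 3–4 mm, which I put down to its rounded edges. The lever and button themselves were within about 2 mm of where I expected them.

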